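# Feed a disc into the drilling pocket

## Task

Two wooden discs wait on the loading deck of the drilling jig. Push the plain one, without a hole, along its lane and over the raised lip so that it drops into the pocket beyond and lies flat there; slide it, do not lift it off the jig. Leave the disc that is already drilled where it is.

Things in the scene. Friction and masses are not known exactly. Their poses are not given: they have to be found in the camera images.
- jig: fixed wooden jig, 193 x 176 mm. Origin on the bench, below its middle; x runs along its two lanes from loading deck to pockets, z up. Lane centres y = +42 and -42 mm, lanes 76 mm wide between 8 mm rails, tops z = 26. Pale deck x = -98 to -14, z = 18, open at the rear; then the lip; pocket x = +3 to +85, floor z = 8, dark 18 mm dot at its middle x = +44; end wall to x = +95, top z = 26
- lip_edge (a point): point on the jig's centre line (between the lanes, jig y = 0) level with the far edge of both lips, jig x = +3, z = 21 mm; axes as the jig's. In each lane the aluminium lip crosses the full width: it slopes up 3 mm from the deck over 12 mm, is level for 5 mm, and drops sheer 13 mm into the pocket at this edge
- plain_disc: plain round birch disc without a hole, about 67 mm across, 10 mm thick, about 30 g, lying loose on the deck of one of the two lanes. Origin: centre of its underside, z along its axis
- bored_disc: round wooden disc with a 20 mm hole through its middle, 66 mm across, 10 mm thick, about 30 g, lying loose on the deck of the other lane. Origin: centre of its underside, z along its axis
Things that resemble listed ones, but are neither listed nor needed, are in the scene too. Leave any red look-alike of the plain_disc alone.

How it is judged:
By the outcome, as a careful person would: the job done as asked, in the order asked, and still so for the second after the job is handed in, with the robot touching nothing.
It also fails if it takes over 38 s, if anything falls off the work surface, if the arm or the gripper's body presses on something with over 40 N, if the wrist force passes 120 N, or if a joint passes its speed limit or range.

## Robot

A 6-joint arm with a two-finger parallel gripper is mounted at the origin on the work surface; the furniture and walls round the work are solid. World frame = base frame: x ahead of the robot, y to its left, z up, the work surface at z = 0. Lengths are in mm, angles in rad, forces in N, time in s.
With the tool pointing down it reaches from about 400 to 925 mm from the base axis. Payload 12.5 kg.
Tool frame: the origin (TCP) lies on the mounting face of the last link; the fingertips stand 190 mm ahead of it and the grasp point (between the pads) lies 171 mm ahead of it; x points along the fingers, y is the direction in which the jaws open and shut, and the axes are right-handed (so a half turn about x gives the same grasp; the last joint's range is limited). The gripper opens to 95 mm and grips with 3 to 60 N. Pads are 20 mm wide; open, the fingers measure 119 mm over their backs; the gripper's body (75 mm by 180 mm) begins 59 mm behind the grasp point.
Start: joints at [-1.283, 0.491, 1.559, -0, 1.092, -0.106], TCP at [239.832, -577.153, 404.761] pointing down, gripper open.
Joint ranges: [-3.1, 3.1], [-0.84, 2.19], [0.05, 2.79], [-1.13, 4.28], [0.06, 2.93], [-2.69, 2.69]. Speed limits (rad/s): [2.22, 2.22, 2.79, 3.14, 3.14, 3.14].

## Interface

Orientations are given as [roll, pitch, yaw] about the fixed x, y, z axes, in that order (R = Rz(yaw) Ry(pitch) Rx(roll)).
In Python, from cell import env, eyes gives the robot as it stands. The module is installed in compiled form; this text tells all that it offers.
- The arm moves only by the tool jog_arm, never from a script. Its argument "deltas" is one flat list of numbers, 7 for each row, row after row: the shift along the tool's x, y, z in mm, then the turn, a rotation vector about the tool's x, y, z in rad, then the opening, from 0 (shut) to 1 (fully open). A call has 1 to 10 rows; each row shifts and turns the pose as measured when the row begins, along the tool's axes as they then stand; what a row does not reach is not made up. A row lasts 1/8 s, in which the tool goes at most 62.5 mm and 10.7 degrees, less where a joint would pass 70% of its speed; a pose out of reach is approached as far as the arm can. A call is refused whole if a number of a shift passes 62.5 or a number of a turn 0.188, either way. A call with a gripper value outside its range is refused whole. The fingers move at their own pace and stop on an object; the grip force is fixed at half the most. Time passes only in rows, so rows that do not move let the fingers close. It gives the time, the measured TCP pose, the force and the opening at its end, in the units of the state.
- env.state(): the state, without advancing time (a new reading comes with each control period).
- eyes.read_camera(name): name is "side" or "top" or "wrist"; returns a dict with "image" (400x640x3 uint8, red, green, blue), "fovy" (degrees; the focal length in pixels is half the picture's height over the tangent of half this angle, whatever the lens; pixels are square), "cx", "cy" (the principal point, pixels), "world_from_camera" (4x4, takes a point from camera to world coordinates). Camera axes: x right, y up, looking along -z (the intrinsics and any distortion apply to the point x, -y, -z); pixel columns grow to the right and rows downward; lengths in mm; the calibration is good to about 2 mm. A picture is of the moment at which its call begins. There is no depth.
- env.job_done(): hands the job in, once; it reports no verdict.
The state is a dict: "t": time; "joints": joint angles; "qvel": joint speeds; "tau": joint torques, N m; "eef_pos": TCP position; "tcp_rot": TCP orientation; "ft_force": force on the tool from outside, world axes, zero at the start; "moment": the same for the moment, N m; "opening": opening from 0.0 (shut) to 1.0 (fully open).
Only numpy, scipy, OpenCV 4.12 (cv2) and the standard library are available. Lean on these libraries where they do the work, as an engineer would, in place of code of your own. Each camera call takes 0.05 s, during which the arm holds its last target.

## Working session

There is one attempt and no reset: what is moved stays moved. The work goes in short steps, Python scripts to look and compute and a tool call to move; the robot and the scene stay as the last step left them, time stands still between calls to the robot, and variables do not carry over. Pictures are saved under pics/ and viewed, and the job is handed in when it is done.

Besides the shell and the picture viewer there is one more tool, called after ">>>" as name(argument=value, ...) on one line, values as JSON. jog_arm: Moves the arm, as the interface text tells. Its arguments: {"type":"object","properties":{"deltas":{"type":"array","items":{"type":"number"}}},"required":["deltas"]}

```bash
mkdir -p pics; python3 - <<'E'
from cell import env, eyes
import cv2,pickle
s=env.state();print({k:s[k] for k in('t','eef_pos','tcp_rot','opening','ft_force')})
d={}
for n in('side','top','wrist'):
    r=eyes.read_camera(n);d[n]=r
    print(n,{k:r[k] for k in r if k!='image'})
    cv2.imwrite(f'pics/{n}0.png',r['image'][:,:,::-1])
pickle.dump(d,open('c0.pkl','wb'))
E
```

```text
{'t': 0.0, 'eef_pos': array([ 239.79430887, -577.13906748,  404.15477675]), 'tcp_rot': array([-1.66058185,  1.56964616,  1.87472179]), 'opening': 0.9995243628516481, 'ft_force': array([-0.01578965,  0.4459513 ,  0.66278895])}
side {'fovy': 52.87411984436385, 'cx': 319.35392223157135, 'cy': 200.3427546078236, 'world_from_camera': array([[ 9.99321245e-01, -1.01939254e-02,  3.53996176e-02,
         5.28859767e+02],
       [ 3.41603208e-02,  6.16114413e-01, -7.86915562e-01,
        -4.56462268e+02],
       [-1.37884561e-02,  7.87590702e-01,  6.16044450e-01,
         5.79981966e+02],
       [ 0.00000000e+00,  0.00000000e+00,  0.00000000e+00,
         1.00000000e+00]])}
top {'fovy': 43.1773919935169, 'cx': 323.52588199949327, 'cy': 193.14296073374877, 'world_from_camera': array([[-1.47579757e-02,  9.86240964e-01, -1.64654073e-01,
         3.77702819e+02],
       [-9.99855809e-01, -1.59394132e-02, -5.85624466e-03,
         1.78923727e+02],
       [-8.40015768e-03,  1.64543905e-01,  9.86333990e-01,
         8.97683889e+02],
       [ 0.00000000e+00,  0.00000000e+00,  0.00000000e+00,
         1.00000000e+00]])}
wrist {'fovy': 71.9282964603209, 'cx': 323.4695928421018, 'cy': 203.1495391438161, 'world_from_camera': array([[ 3.83313784e-01,  8.83780113e-01,  2.68334222e-01,
         3.15416561e+02],
       [-9.23618039e-01,  3.66941279e-01,  1.10832378e-01,
        -5.44876499e+02],
       [-5.11451085e-04, -2.90321906e-01,  9.56928905e-01,
         3.85311864e+02],
       [ 0.00000000e+00,  0.00000000e+00,  0.00000000e+00,
         1.00000000e+00]])}
```

View pics/side0.png

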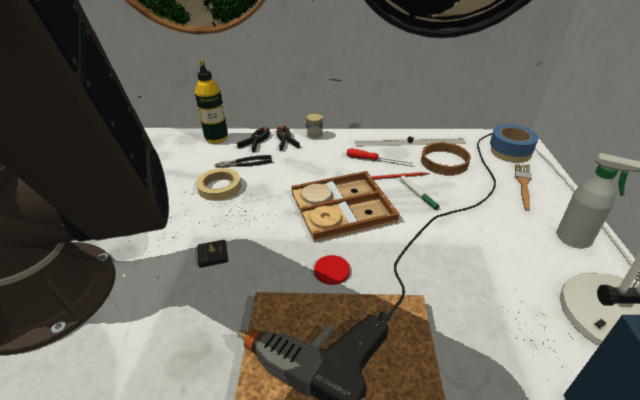

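View pics/top0.png

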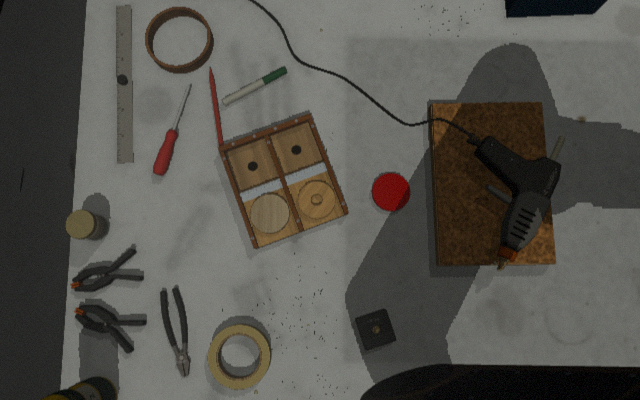

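View pics/wrist0.png

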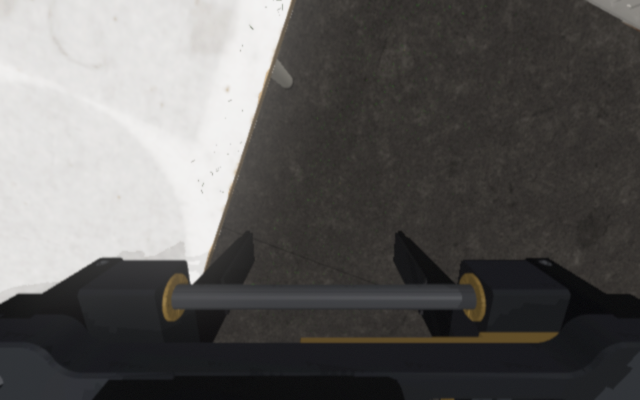

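The top view shows the plain disc at about (269,213) in the left lane, the bored one at (317,200) and the red look-alike at (391,191). The side view agrees. Next I zoom in to get accurate pixels.

```bash
python3 - <<'E'
import cv2,pickle
d=pickle.load(open('c0.pkl','rb'))
a=d['top']['image'][100:260,205:360,::-1];cv2.imwrite('pics/topz.png',cv2.resize(a,None,fx=3.7,fy=3.7,interpolation=cv2.INTER_CUBIC)*1)
a=d['side']['image'][165:245,285:405,::-1];cv2.imwrite('pics/sidez.png',cv2.resize(a,None,fx=6,fy=6,interpolation=cv2.INTER_CUBIC))
E
```

```text
(no output)
```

View pics/topz.png

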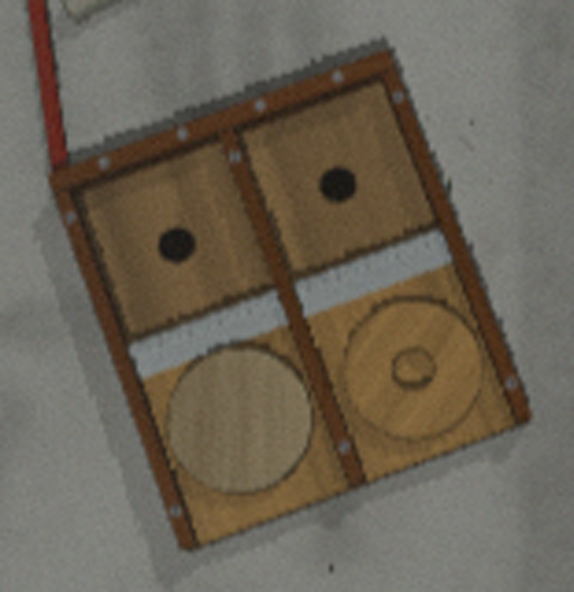

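View pics/sidez.png

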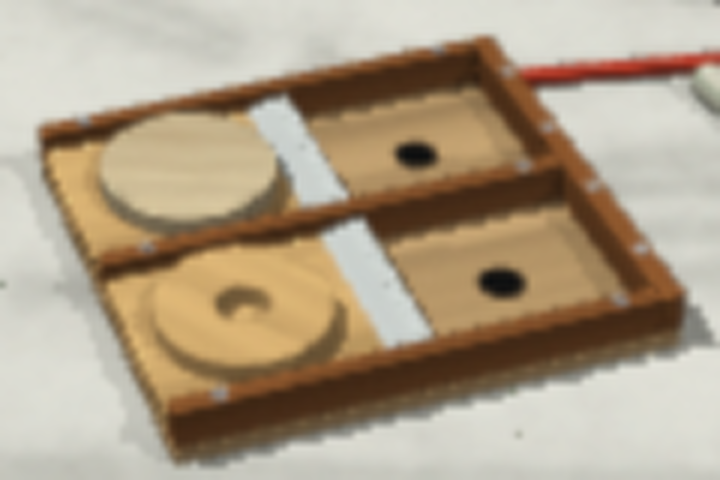

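```bash
cat > h.py <<'E'
import numpy as np
def proj(c,P):
    T=np.linalg.inv(c['world_from_camera']);p=np.atleast_2d(P)@T[:3,:3].T+T[:3,3]
    f=200/np.tan(np.radians(c['fovy'])/2)
    return np.c_[c['cx']+f*p[:,0]/-p[:,2], c['cy']-f*p[:,1]/-p[:,2]]
def back(c,uv,z):
    f=200/np.tan(np.radians(c['fovy'])/2);M=c['world_from_camera']
    d=M[:3,:3]@np.array([(uv[0]-c['cx'])/f,-(uv[1]-c['cy'])/f,-1]);o=M[:3,3]
    return o+d*(z-o[2])/d[2]
def J2W(j,P):
    P=np.atleast_2d(np.array(P,float));c,s=np.cos(j[2]),np.sin(j[2])
    return np.c_[j[0]+c*P[:,0]-s*P[:,1], j[1]+s*P[:,0]+c*P[:,1], P[:,2]]
def W2J(j,p):
    c,s=np.cos(j[2]),np.sin(j[2]);d=p-np.array([j[0],j[1],0]);return np.array([c*d[0]+s*d[1],-s*d[0]+c*d[1],d[2]])
E
python3 - <<'E'
import pickle,numpy as np
from h import *
from scipy.optimize import least_squares
d=pickle.load(open('c0.pkl','rb'))
P=[(95,88,26),(95,-88,26),(-98,-88,26),(-98,88,26),(44,42,8),(44,-42,8)]
zt=np.array([(52,181),(388,53),(525,420),(185,548),(177,245),(338,184),(240,420),(412,368)],float)
zs=np.array([(487,38),(683,293),(172,405),(42,130),(416,154),(502,283),(189,166),(248,308)],float)
ut=(zt+.5)/3.7-.5+[205,100]; us=(zs+.5)/6-.5+[285,165]
for cams in (['top'],['side'],['top','side']):
    f=lambda j:np.concatenate([(proj(d[n],J2W(j,P))-{'top':ut,'side':us}[n][:6]).ravel() for n in cams])
    r=least_squares(f,[550,230,0]);j=r.x;print(cams,j,np.abs(r.fun).max())
    print(np.round(r.fun.reshape(-1,2),1).tolist())
    for n,u in(('top',ut),('side',us)):
        for i in(6,7): print(n,W2J(j,back(d[n],u[i],28)))
E
```

```text
['top'] [5.50102208e+02 2.56933701e+02 3.48099017e-01] 2.2386252051508677
[[-1.5, -1.5], [0.3, -0.9], [2.2, -0.4], [-1.3, 1.2], [0.1, 0.6], [0.3, 0.9]]
top [-49.93794771  40.86456838  28.        ]
top [-55.58003721 -43.19585176  28.        ]
side [-50.41763457  41.25697319  28.        ]
side [-56.01219004 -45.29355495  28.        ]
['side'] [5.49817170e+02 2.59190425e+02 3.50169569e-01] 1.1605081680348803
[[0.6, -0.9], [0.8, -0.1], [-0.2, 1.2], [-0.9, -1.1], [-0.1, 0.2], [-0.2, 0.0]]
top [-50.3596729   38.75032198  28.        ]
top [-56.17580165 -45.29823573  28.        ]
side [-50.83854625  39.14371917  28.        ]
side [-56.61229696 -47.39503963  28.        ]
['top', 'side'] [5.49974465e+02 2.57379247e+02 3.48720713e-01] 2.0049739623367486
[[-1.8, -1.4], [0.0, -0.8], [2.0, -0.4], [-1.5, 1.3], [-0.2, 0.7], [-0.0, 0.9], [0.8, -0.5], [0.9, 0.5], [-0.2, 1.7], [-0.9, -0.7], [0.1, 0.7], [-0.1, 0.5]]
top [-49.94471912  40.43322828  28.        ]
top [-55.63906751 -43.62366795  28.        ]
side [-50.42416193  40.82593124  28.        ]
side [-56.07252439 -45.72110207  28.        ]
```

```bash
cat > go.py <<'E'
import sys,numpy as np
from cell import env
from scipy.spatial.transform import Rotation as R
from h import *
J=[550,257.5,0.349]
def go(target,sgn=1,world=False):
    s=env.state();A=R.from_euler('xyz',s['tcp_rot']).as_matrix()
    p=np.array(target,float) if world else J2W(J,target)[0]
    y=sgn*np.array([-np.sin(J[2]),np.cos(J[2]),0]);x=np.array([0,0,-1.]);B=np.c_[x,y,np.cross(x,y)]
    print('t',s['t'],'q',np.round(s['joints'],2),'F',np.round(s['ft_force'],1),'pos',np.round(s['eef_pos'],1),'jig',np.round(W2J(J,s['eef_pos']),1),'op',s['opening'])
    print('tool cols',np.round(A,3).tolist())
    print('shift tool',np.round(A.T@(p-s['eef_pos']),1),'turn',np.round(R.from_matrix(A.T@B).as_rotvec(),3))
if __name__=='__main__':
    v=list(map(float,sys.argv[1:4]));go(v,float(sys.argv[4]),len(sys.argv)>5)
E
for s in 1 -1; do python3 go.py 530 -150 404 $s w; done
```

```text
t 0.15 q [-1.28  0.49  1.56 -0.    1.09 -0.11] F [ 0.1 -0.6  0.4] pos [ 239.8 -577.1  404.3] jig [-576.9 -678.3  404.3] op 0.9996957055449823
tool cols [[-0.0, 0.384, -0.923], [0.001, -0.923, -0.384], [-1.0, -0.001, -0.0]]
shift tool [   0.6 -283.1 -431.9] turn [-3.097e+00 -1.000e-03 -0.000e+00]
t 0.15 q [-1.28  0.49  1.56 -0.    1.09 -0.11] F [ 0.1 -0.6  0.4] pos [ 239.8 -577.1  404.3] jig [-576.9 -678.3  404.3] op 0.9996957055449823
tool cols [[-0.0, 0.384, -0.923], [0.001, -0.923, -0.384], [-1.0, -0.001, -0.0]]
shift tool [   0.6 -283.1 -431.9] turn [ 0.045 -0.     0.001]
```

>>> jog_arm(deltas=[0,-28,-43,0.045,0,0,0.3,0,-28,-43,0,0,0,0.3,0,-28,-43,0,0,0,0.3,0,-28,-43,0,0,0,0.3,0,-28,-43,0,0,0,0.3,0,-28,-43,0,0,0,0.3,0,-28,-43,0,0,0,0.3,0,-28,-43,0,0,0,0.3,0,-28,-43,0,0,0,0.3,0,-28,-43,0,0,0,0.3])

```text
t: 1.4
eef_pos: [554.6, -156.2, 402.9]
tcp_rot: [-1.361, 1.568, 2.121]
ft_force: [0.5, -1.3, 0.4]
opening: 0.299
```

```bash
python3 go.py -118 41 404 -1
```

```text
t 1.4 q [-0.39  0.42  1.68  0.    1.04  0.84] F [ 0.5 -1.3  0.4] pos [ 554.6 -156.2  402.9] jig [-137.2 -390.4  402.9] op 0.29949029059593074
tool cols [[-0.001, 0.335, -0.942], [0.002, -0.942, -0.335], [-1.0, -0.003, 0.001]]
shift tool [   0.  -431.5  -15.8] turn [-0.008  0.001  0.003]
```

>>> jog_arm(deltas=[0,-43,-2,0,0,0,0.3,0,-43,-2,0,0,0,0.3,0,-43,-2,0,0,0,0.3,0,-43,-2,0,0,0,0.3,0,-43,-2,0,0,0,0.3,0,-43,-2,0,0,0,0.3,0,-43,-1,0,0,0,0.3,0,-43,-1,0,0,0,0.3,0,-43,-1,0,0,0,0.3,0,-43,-1,0,0,0,0.3])

```text
t: 2.65
eef_pos: [422.0, 267.8, 402.6]
tcp_rot: [-1.064, 1.566, 2.419]
ft_force: [0.3, -0.3, 0.4]
opening: 0.299
```

```bash
python3 go.py -118 41 260 -1; python3 - <<'E'
from cell import env, eyes
import cv2,pickle
r=eyes.read_camera('wrist');pickle.dump(r,open('w1.pkl','wb'))
cv2.imwrite('pics/w1.png',r['image'][:,:,::-1])
E
```

```text
t 2.65 q [0.43 0.32 1.86 0.   0.97 1.66] F [ 0.3 -0.3  0.4] pos [422.  267.8 402.6] jig [-116.8   53.4  402.6] op 0.29901068410318976
tool cols [[-0.003, 0.335, -0.942], [0.003, -0.942, -0.335], [-1.0, -0.004, 0.002]]
shift tool [142.5  13.    0.8] turn [-0.007  0.002  0.004]
```

View pics/w1.png

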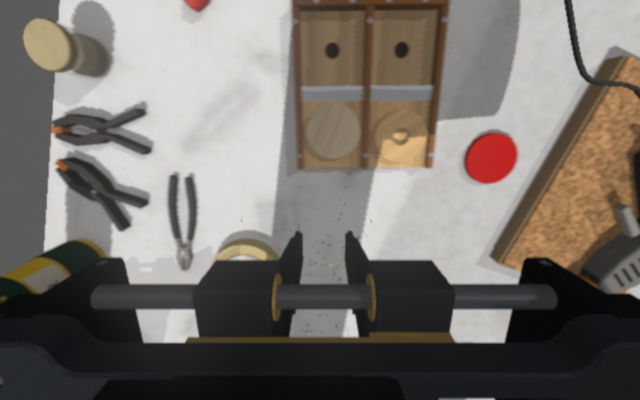

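```bash
python3 - <<'E'
import pickle
from h import *
d=pickle.load(open('c0.pkl','rb'));w=pickle.load(open('w1.pkl','rb'));j=[550,257.5,.349]
for n,u in (('bottle',(215,141)),('tape far',(197,185)),('tape R',(241,185)),('tape front',(220,199))):
    p=back(d['side'],u,0);print(n,p,W2J(j,p))
for n,u,z in (('tape top c',(240,357),20),('tape rtop',(247,325),20)): p=back(d['top'],u,z);print(n,p,W2J(j,p))
for n,u,z in(('disc',(332,132),28),('bored',(400,136),28),('dot',(332,50),8),('dotR',(401,50),8),('rl',(298,168),26),('rr',(433,168),26)): print(n,W2J(j,back(w,u,z)))
E
```

```text
bottle [182.74966105 559.05275217   0.        ] [-241.99224854  408.95797515    0.        ]
tape far [190.16645277 341.05016696   0.        ] [-309.57036254  201.56141186    0.        ]
tape R [299.72924539 342.70336565   0.        ] [-206.04722248  165.6490454     0.        ]
tape front [260.48903658 285.65069443   0.        ] [-262.43147321  125.45430008    0.        ]
tape top c [248.67570347 327.91569895  20.        ] [-259.07977364  169.21103164   20.        ]
tape rtop [300.51949128 316.72428759  20.        ] [-214.18837687  140.96588128   20.        ]
disc [-50.42510388  44.31893104  28.        ]
bored [-55.9080193  -40.95089213  28.        ]
dot [45.45495578 43.94868607  8.        ]
dotR [ 44.77126273 -39.98824117   8.        ]
rl [-95.75066691  88.58190987  26.        ]
rr [-96.95834484 -87.45274261  26.        ]
```

>>> jog_arm(deltas=[35,4,0,-0.007,0.002,0.004,0.3,35,4,0,0,0,0,0.3,35,3,0,0,0,0,0.3,35,0,0,0,0,0,0.3,25,0,0,0,0,0,0.3,14,0,0,0,0,0,0.3,6,0,0,0,0,0,0.3,0,0,0,0,0,0,0.3])

```text
t: 3.7
eef_pos: [424.1, 262.6, 212.9]
tcp_rot: [-2.741, 1.568, 0.756]
ft_force: [-0.1, 0.5, 0.4]
opening: 0.301
```

```bash
python3 go.py -3 42 213.5 -1; python3 - <<'E'
from cell import env, eyes
import cv2,numpy as np
r=eyes.read_camera('wrist');q=eyes.read_camera('side')
a=cv2.resize(q['image'][125:245,265:405,::-1],None,fx=4,fy=4,interpolation=cv2.INTER_CUBIC)
cv2.imwrite('pics/s2.png',a);cv2.imwrite('pics/w2.png',r['image'][:,:,::-1])
E
```

```text
t 3.7 q [0.42 0.61 2.04 0.   0.49 1.64] F [-0.1  0.5  0.4] pos [424.1 262.6 212.9] jig [-116.5   47.8  212.9] op 0.3007108128092191
tool cols [[0.002, 0.347, -0.938], [0.002, -0.938, -0.347], [-1.0, -0.001, -0.003]]
shift tool [  -0.3    6.5 -113.5] turn [ 0.006 -0.003  0.001]
```

View pics/s2.png

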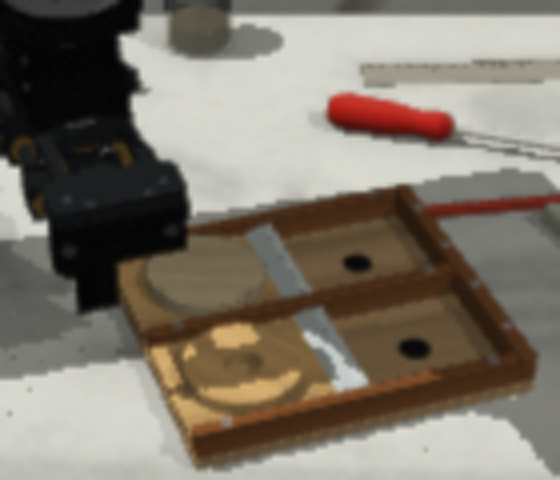

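View pics/w2.png

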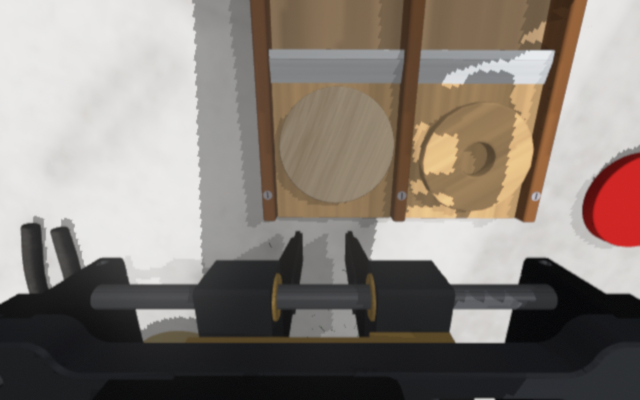

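>>> jog_arm(deltas=[0,6.5,0,0.006,-0.003,0,0.3,0,0,-8,0,0,0,0.3,0,0,-8,0,0,0,0.3,0,0,-8,0,0,0,0.3,0,0,-8,0,0,0,0.3,0,0,-8,0,0,0,0.3])

```text
t: 4.55
eef_pos: [467.1, 270.8, 215.1]
tcp_rot: [-2.75, 1.567, 0.74]
ft_force: [0.1, -1.0, 0.4]
opening: 0.303
```

```bash
cat > look.py <<'E'
import sys
from cell import env, eyes
import cv2,numpy as np
r=eyes.read_camera('wrist');q=eyes.read_camera('side')
a=cv2.resize(q['image'][145:245,285:405,::-1],None,fx=4,fy=4,interpolation=cv2.INTER_CUBIC)
b=np.zeros((400,800,3),np.uint8);b[:,320:]=a[:400]
b[:, :320]=cv2.resize(r['image'][0:400,160:480,::-1],(320,400))
cv2.imwrite(sys.argv[1],b)
E
python3 go.py -3 42 213.5 -1; python3 look.py pics/l3.png
```

```text
t 4.55 q [0.4  0.64 1.93 0.   0.56 1.62] F [ 0.1 -1.   0.4] pos [467.1 270.8 215.1] jig [-73.4  40.8 215.1] op 0.30282093872170823
tool cols [[0.003, 0.341, -0.94], [0.003, -0.94, -0.341], [-1.0, -0.001, -0.003]]
shift tool [  1.8  -1.2 -70.4] turn [-0.001 -0.003  0.001]
```

View pics/l3.png

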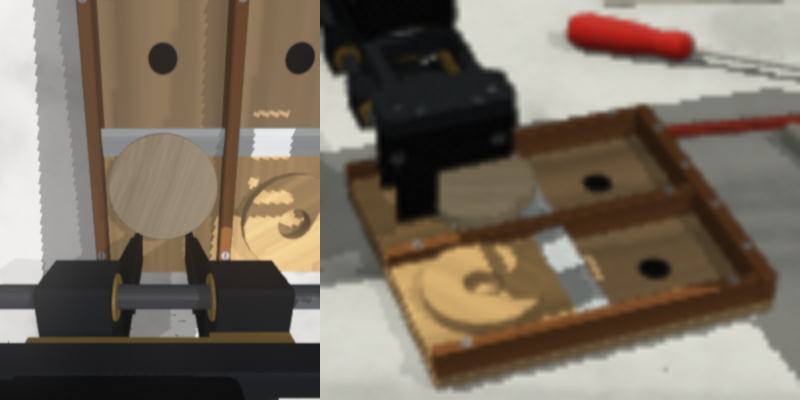

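>>> jog_arm(deltas=[1,0,-7,0,-0.003,0,0.3,1,0,-7,0,0,0,0.3,0,0,-7,0,0,0,0.3,0,0,-7,0,0,0,0.3,0,0,-6,0,0,0,0.3,0,0,-6,0,0,0,0.3])

```text
t: 5.4
eef_pos: [506.9, 285.2, 212.8]
tcp_rot: [-1.435, 1.569, 2.055]
ft_force: [-1.0, -1.0, -0.2]
opening: 0.301
```

```bash
python3 go.py -3 42 213.5 -1; python3 look.py pics/l4.png
```

```text
t 5.4 q [0.4  0.68 1.83 0.   0.63 1.62] F [-1.  -1.  -0.2] pos [506.9 285.2 212.8] jig [-31.   40.8 212.8] op 0.3013856808991082
tool cols [[-0.001, 0.341, -0.94], [0.001, -0.94, -0.341], [-1.0, -0.001, 0.0]]
shift tool [ -0.7  -1.2 -28. ] turn [-0.001  0.     0.001]
```

View pics/l4.png

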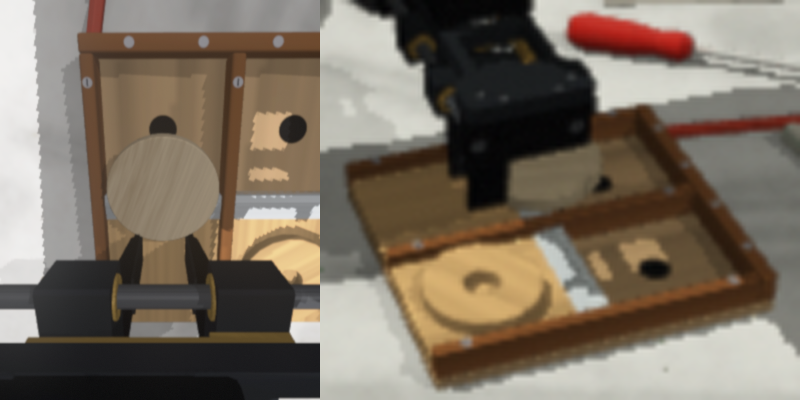

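>>> jog_arm(deltas=[-1,0,-6,0,0,0,0.3,0,0,-6,0,0,0,0.3,0,0,-6,0,0,0,0.3,0,0,-5,0,0,0,0.3,0,0,-3,0,0,0,0.3,0,0,0,0,0,0,0.3])

```text
t: 6.25
eef_pos: [533.3, 294.8, 213.8]
tcp_rot: [-2.016, 1.569, 1.473]
ft_force: [-0.8, 0.4, -0.1]
opening: 0.299
```

```bash
python3 go.py -3 42 213.5 -1; python3 look.py pics/l5.png
```

```text
t 6.25 q [0.4  0.71 1.76 0.   0.68 1.62] F [-0.8  0.4 -0.1] pos [533.3 294.8 213.8] jig [ -3.   40.8 213.8] op 0.29909194573830117
tool cols [[0.0, 0.341, -0.94], [0.002, -0.94, -0.341], [-1.0, -0.001, -0.001]]
shift tool [ 0.3 -1.2  0. ] turn [-0.001 -0.001  0.001]
```

View pics/l5.png

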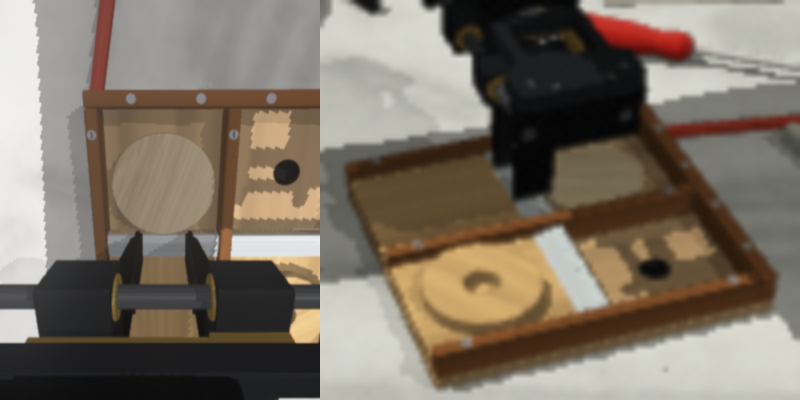

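The disc seems to have dropped: it now looks smaller, about 102 px against 110. I'll back off, rise clear and check.

>>> jog_arm(deltas=[0,0,8,0,0,0,0.3,0,0,8,0,0,0,0.3,-20,0,5,0,0,0,0.3,-40,0,20,0,0,0,0.3,-40,0,40,0,0,0,0.3,-40,0,40,0,0,0,0.3,-30,0,20,0,0,0,0.3,-10,0,0,0,0,0,0.3,0,0,0,0,0,0,0.3])

```text
t: 7.48
eef_pos: [393.3, 243.6, 405.3]
tcp_rot: [-2.867, 1.564, 0.623]
ft_force: [0.2, 0.8, -0.2]
opening: 0.299
```

```bash
python3 go.py -118 42 400 -1; python3 - <<'E'
from cell import eyes
import cv2,pickle,numpy as np
d={n:eyes.read_camera(n) for n in('side','top','wrist')};pickle.dump(d,open('c1.pkl','wb'))
b=np.zeros((600,800,3),np.uint8)
b[:400,:400]=cv2.resize(d['wrist']['image'][0:200,250:450,::-1],(400,400),interpolation=cv2.INTER_CUBIC)
b[:300,400:]=cv2.resize(d['side']['image'][165:240,295:395,::-1],(400,300),interpolation=cv2.INTER_CUBIC)
b[300:,400:]=cv2.resize(d['top']['image'][105:255,180:380,::-1],(400,300),interpolation=cv2.INTER_CUBIC)
cv2.imwrite('pics/l6.png',b)
E
```

```text
t 7.475 q [0.41 0.26 1.94 0.   0.93 1.63] F [ 0.2  0.8 -0.2] pos [393.3 243.6 405.3] jig [-152.    40.5  405.3] op 0.2990541548480691
tool cols [[0.006, 0.341, -0.94], [0.004, -0.94, -0.341], [-1.0, -0.002, -0.007]]
shift tool [  5.6  -1.5 -33.9] turn [-0.001 -0.007  0.002]
```

View pics/l6.png

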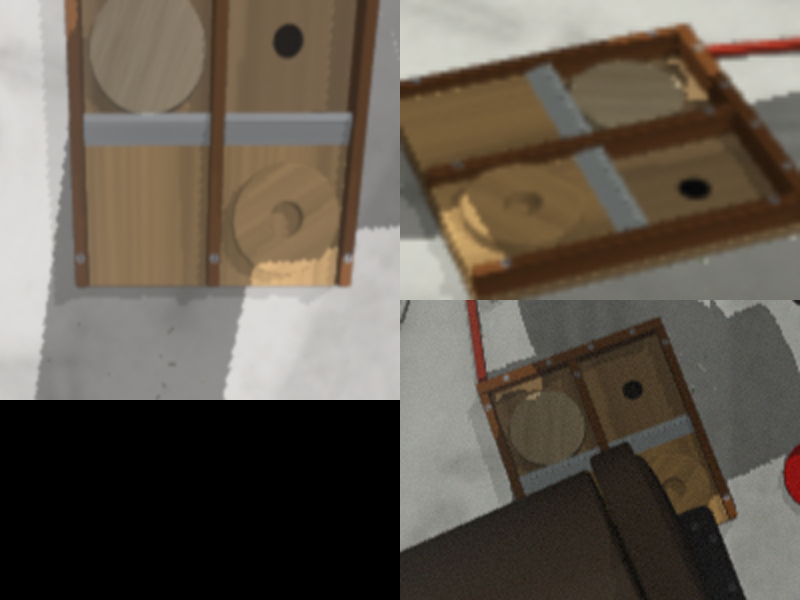

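```bash
python3 - <<'E'
import pickle,cv2
from h import *
d=pickle.load(open('c1.pkl','rb'));j=[550,257.5,.349]
for n,u in (('side',(353.3,188)),('top',(253,168))):
    for z in (18,25): print(n,z,W2J(j,back(d[n],u,z)))
# predicted outlines: flat in pocket vs rear on lip
t=np.linspace(0,2*np.pi,60)
def outline(cx,zc,tilt): 
    x=33.5*np.cos(t);return J2W(j,np.c_[cx+x*np.cos(tilt),41+33.5*np.sin(t),zc-x*np.sin(tilt)])
ims=[]
for n,(a,b,c,e) in (('side',(165,240,295,395)),('top',(125,215,205,305)),('wrist',(0,80,270,370))):
    im=d[n]['image'][a:b,c:e,::-1].copy();im=cv2.resize(im,None,fx=4,fy=4,interpolation=cv2.INTER_CUBIC)
    r=[]
    for (o,col) in ((outline(39,18,0),(0,255,0)),(outline(34,25,.2),(0,0,255))):
        k=im.copy();p=(proj(d[n],o)-[c,a]+.5)*4
        cv2.polylines(k,[p.astype(np.int32)],True,col,1);r.append(k)
    ims.append(cv2.resize(np.hstack(r),(800,None) if 0 else (600,int(600*im.shape[0]/(2*im.shape[1])))))
v=np.vstack(ims);print(v.shape);cv2.imwrite('pics/l7.png',v[:600] if v.shape[0]<=600 else cv2.resize(v,(int(600*600/v.shape[0]),600)))
E
```

```text
side 18 [41.34651823 40.7025243  18.        ]
side 25 [37.54300955 31.92864453 25.        ]
top 18 [38.30999166 40.97409894 18.        ]
top 25 [36.50294428 40.5293201  25.        ]
(735, 600, 3)
```

View pics/l7.png

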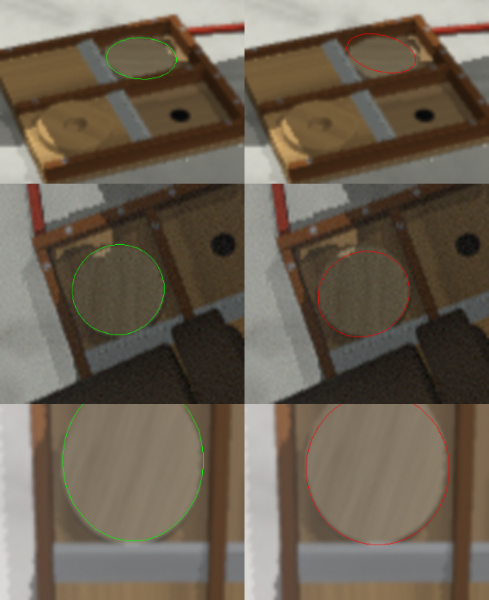

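The flat-in-pocket outline fits in all three views. At z=18 the side and top views agree (y 40.7 and 41.0), while the tilted hypothesis misses in the side view. The bored disc is still on its deck and the robot is clear.

```bash
python3 - <<'E'
from cell import env
print(env.job_done(), env.state()['t'])
E
```

```text
the job is handed in; nothing more can be done
the job is handed in; nothing more can be done
```

The plain disc is now lying flat in its pocket, and the job was handed in at about 7.6 s of the 38 s allowed. I pushed it along its lane (y = +42) and over the lip with the part-open fingers, then backed off and raised the arm clear. The wrist force stayed around 1 N at every reading.

- **Plain disc:** the flat outline with its top at z = 18 fits all three camera views, with the centre at about jig (38–41, 41). A tilted, resting-on-the-lip outline does not fit the side view. The top and side cameras differ by about 3 mm in x, close to the calibration tolerance. The disc lies close to the lip.
- **Other discs:** by eye, the bored disc has not moved on its deck in the final views. I never moved the arm towards it or the red look-alike.

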